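# Zero the kitchen scale under the bowl

### The job

Zero the scale that carries the steel bowl: with the fingertips gently press its round key down and let it come up again, then gently press its long bar key down to confirm, let that come up too, and withdraw. Press no other key on either scale, touch neither the bowl nor the other scale, and leave the jar, the root pieces and everything else lying about where they are; nothing is to be picked up.

Things in the scene. Friction and masses are not known exactly. Their poses are not given: they have to be found in the camera images.
- scale_a: bench scale that carries the steel bowl: grey housing 300 (x) x 250 (y) x 46 mm high, fixed. Origin: centre of its underside; x from the key side to the plate side, y left seen from the key side. Four grey keys in a row at x = -128 mm, left to right: square (y = +90), round (+35), square (-20), long bar (-85 mm). Flush dark display behind them at x = -87 mm
- scale_a_round_top (a point): centre of the top face of the round key of the bowl's scale (26 mm across, unpressed its top is 10 mm above the housing, 56 mm above the worktop); axes parallel to the scale's; the point goes down with the key
- scale_a_bar_top (a point): centre of the top face of the long bar key of the bowl's scale (20 mm front to back x 50 mm, top 56 mm above the worktop unpressed); axes parallel to the scale's; the point goes down with the key
- scale_a_plate (a point): centre of the top of the steel weighing plate (190 x 230 mm, top 58 mm above the worktop) of the bowl's scale, 50 mm along the scale's x
- scale_b: a second scale exactly like the first, carrying the amber jar and the peeler; origin and axes as for scale_a. Not to be touched
- bowl: round steel bowl, 160 mm across the rim, 55 mm high, standing loose on the weighing plate of its scale; origin: centre of its underside, z up
- jar: amber glass jar with steel cap, 84 mm across, 85 mm high, on the other scale's plate; origin: centre of its underside
- root_tall: cut piece of cream-coloured root standing on end, 44 mm across, 62 mm high; origin: centre of its underside
- root_short: cut piece of cream-coloured root standing on end, 53 mm across, 40 mm high; origin: centre of its underside
- peeler: vegetable peeler, 150 mm long, 14 mm high, black handle, lying beside the jar on the plate of the other scale; origin under its middle, x towards the blade
- shaker: white shaker with steel cap, 48 mm across, 85 mm high, standing between the scales; origin: centre of its underside
- scale_a_round (a joint): round key of the scale with the bowl: m pressed, 0 up, 0.007 fully down; spring return, it starts to move at about 1.2 N and takes about 5.4 N fully down; it registers from 0.004
- scale_a_bar (a joint): long bar key of the scale with the bowl: m pressed, 0 up, 0.007 fully down; spring return, it starts to move at about 1.2 N and takes about 5.4 N fully down; it registers from 0.004
- scale_a_sq1 (a joint): left square key (20 x 20 mm) of the scale with the bowl: m pressed, 0 up, 0.007 fully down; spring return, it starts to move at about 1.2 N and takes about 5.4 N fully down
- scale_a_sq2 (a joint): right square key (20 x 20 mm) of the scale with the bowl: m pressed, 0 up, 0.007 fully down; spring return, it starts to move at about 1.2 N and takes about 5.4 N fully down
- scale_b_round (a joint): round key of the other scale: m pressed, 0 up, 0.007 fully down; spring return, it starts to move at about 1.2 N and takes about 5.4 N fully down
- scale_b_bar (a joint): long bar key of the other scale: m pressed, 0 up, 0.007 fully down; spring return, it starts to move at about 1.2 N and takes about 5.4 N fully down
- scale_b_sq1 (a joint): left square key (20 x 20 mm) of the other scale: m pressed, 0 up, 0.007 fully down; spring return, it starts to move at about 1.2 N and takes about 5.4 N fully down
- scale_b_sq2 (a joint): right square key (20 x 20 mm) of the other scale: m pressed, 0 up, 0.007 fully down; spring return, it starts to move at about 1.2 N and takes about 5.4 N fully down
Mind the look-alikes: they are no part of the job. What is shaped like the shaker but blue, orange or turquoise is not meant.

How it is judged (in metres and radians):
On the way, in this order (a step that is already met when the one before it is completed fails the run):
1. the round key of the bowl's scale is pressed down, with the bar key up (value of joint scale_a_round above 0.004 m and value of joint scale_a_bar below 0.0015 m), for 0.1 s.
2. the round key has come up again (value of joint each of scale_a_round, scale_a_bar below 0.0015 m), for 0.1 s.
3. the long bar key of the same scale is pressed down, with the round key up (value of joint scale_a_bar above 0.004 m and value of joint scale_a_round below 0.0015 m), for 0.1 s.
At the end, for the whole second after the job is handed in: All keys of both scales are up (within 1.5 mm), the bowl stands upright at rest on its plate within 10 mm of where it was, and the jar, root pieces, peeler and shaker are at rest within 15 mm of where they were (all of step 2 and value of joint each of scale_a_sq1, scale_a_sq2, scale_b_round, scale_b_bar, scale_b_sq1, scale_b_sq2 below 0.0015 m and distance of bowl from where it was at the start of the episode below 0.01 m and angle between bowl's own z axis and vertical below 0.1 rad and linear speed of each of bowl, jar, root_tall, root_short, peeler, shaker below 0.02 m/s and horizontal distance between bowl and scale_a_plate below 0.05 m and distance of each of jar, root_tall, root_short, peeler, shaker from where it was at the start of the episode below 0.015 m); the robot touches nothing.
It fails at once if a key other than the round and the bar key of the bowl's scale is pressed (more than 2.5 mm) (value of joint any of scale_a_sq1, scale_a_sq2, scale_b_round, scale_b_bar, scale_b_sq1, scale_b_sq2 above 0.0025 m).
It fails at once if the robot touches the bowl (more than 0.5 N), or the bowl is shifted or lifted by more than 10 mm (contact force between any of the arm, the fingers and bowl above 0.5 N or distance of bowl from where it was at the start of the episode above 0.01 m).
It fails at once if the scale is pressed hard (more than 40 N) (contact force between any of the fingers, the arm and scale_a above 40 N).
It fails at once if the other scale is touched (more than 1 N) (contact force between any of the fingers, the arm and scale_b above 1 N).
It fails at once if the jar, a root piece, the peeler or the shaker is shifted or lifted by more than 15 mm (distance of any of jar, root_tall, root_short, peeler, shaker from where it was at the start of the episode above 0.015 m).
It also fails if it takes over 42 s, if anything falls off the work surface, if the arm or the gripper's body presses on something with over 40 N, if the wrist force passes 120 N, or if a joint passes its speed limit or range.

### The arm

A 7-joint arm with a two-finger parallel gripper is mounted at the origin on the work surface. World frame = base frame: x ahead of the robot, y to its left, z up, the work surface at z = 0. Lengths are in mm, angles in rad, forces in N, time in s.
With the tool pointing down it reaches from about 400 to 900 mm from the base axis. Payload 5.6 kg.
Tool frame: the origin (TCP) lies midway between the tips of the shut fingers; the grasp point (between the pads) lies 19 mm behind it; x points along the fingers, y is the direction in which the jaws open and shut, and the axes are right-handed (so a half turn about x gives the same grasp; the last joint's range is limited). The gripper opens to 92 mm and grips with 3 to 60 N. Pads are 20 mm wide; open, the fingers measure 128 mm over their backs; the gripper's body (75 mm by 189 mm) begins 69 mm behind the grasp point.
Start: joints at [-1.212, 0.468, -0.012, 1.603, 0.006, 1.071, -0.056], TCP at [254.24, 598.223, 214.592] pointing down, gripper open.
Joint ranges: [-2.53, 2.53], [-0.31, 2.02], [-1.57, 1.55], [0.28, 2.44], [-1.29, 4.43], [0.15, 1.84], [-2.92, 2.92]. Speed limits (rad/s): [2.57, 2.57, 3.14, 3.14, 3.14, 3.14, 3.14].

### API

Orientations are given as a rotation vector (axis times angle).
In Python, from cell import robot, grip, kin, viewer gives the robot as it stands. Calls block until the motion is done:
- robot.movep(position, orientation): joint-space move of the TCP to a pose.
- robot.servo_line(position, feed=150, rotation=None): straight line of the TCP; rotation=None keeps the orientation; feed is the mean speed in mm/s.
- robot.goto_joints(angles): joint-space move.
- grip(opening, newtons=None): opening from 0.0 (shut) to 1.0 (fully open); newtons is the grip in N (None keeps the last); returns when the fingers have stopped.
- robot.hold(seconds).
- kin.ik(position, orientation): joint angles nearest the present ones, or None.
- robot.observe(): the state.
- viewer.read_camera(name): name is "scene" or "side" or "wrist"; returns the picture (384x512x3 uint8, red, green, blue); there is no depth.
- viewer.camera_info(name): a dict with "camera_matrix" (3x3 intrinsics, pixels), "R" (3x3) and "t" (3): a world point X has camera coordinates R X + t. Camera axes: x right, y down, z forward; pixel columns grow to the right and rows downward; lengths in mm; the calibration is good to about 2 mm. A picture is of the moment at which its call begins: read the wrist's pose just before it. camera_info takes no time and is no camera call; for the wrist camera it gives the pose at the moment of the call.
A pose or a line that the arm cannot do raises robot.IKError and nothing moves.
- robot.job_done(): hands the job in, once; it reports no verdict.
Trained networks look in the newest picture that a camera, given by its name, has taken for a name from the list of things; names that differ only in an ending like _2 or _b are one class to them, and where a whole thing is asked for, a point or a joint stands for the part that bears it (a point fixed in the world has none). Each returns a list of dicts, best first, with "confidence" (0 to 1); they miss things now and then, are a little off and sometimes report something else, mostly with a low value. They report only what shows in the picture. A call takes as long as a camera call. They do not tell look-alikes from the thing itself.
- viewer.silhouettes(name, camera): "mask" (384x512 bool, what is visible of it).
- viewer.pinpoint(name, camera): "at" ([x, y, z] in mm, in the coordinates of the camera as it stood for that picture, good to about 4 mm: a listed point, or the origin of a listed thing).
The state is a dict: "t": time; "joints": joint angles; "joint_velocities": joint speeds; "joint_torque": joint torques, N m; "tcp_pos": TCP position; "tcp_rot": TCP orientation; "contact_force": force on the tool from outside, world axes, zero at the start; "wrist_torque": the same for the moment, N m; "grip_width": opening from 0.0 (shut) to 1.0 (fully open).
Only numpy, scipy, OpenCV 4.12 (cv2) and the standard library are available. Lean on these libraries where they do the work, as an engineer would, in place of code of your own. Each camera call takes 0.05 s, during which the arm holds its last target.

## Working session

There is one attempt and no reset: what is moved stays moved. The work goes in short steps, each a Python script; the robot and the scene stay as the last script left them, time stands still between calls to the robot, and variables do not carry over. Pictures are saved under pics/ and viewed, and the job is handed in when it is done.

```bash
mkdir -p pics; ls
cat > h.py <<'E'
import numpy as np, cv2
from cell import robot, grip, kin, viewer
def save(img,n): cv2.imwrite('pics/'+n,cv2.cvtColor(np.ascontiguousarray(img),cv2.COLOR_RGB2BGR))
def toW(p,ci): return np.array(ci['R']).T@(np.array(p)-np.array(ci['t']))
E
python3 - <<'E'
from h import *
np.set_printoptions(precision=1,suppress=True)
for c in ['scene','side','wrist']:
    ci=viewer.camera_info(c); im=viewer.read_camera(c); save(im,c+'0.png')
    print(c,toW([0,0,0],ci))
    if c=='side': continue
    for n in ['scale_a','scale_a_round_top','scale_a_bar_top','bowl','jar','shaker']:
        for d in viewer.pinpoint(n,c): print(n,round(d['confidence'],2),toW(d['at'],ci))
s=robot.observe();print(s['t'],s['tcp_pos'],s['tcp_rot'])
E
```

```text
pics
scene [907.4 550.2 838. ]
scale_a 0.86 [ 618.9 -283.5   -4.5]
scale_a 0.59 [653.2 233.8  -0.3]
scale_a_round_top 0.63 [526.7 276.7  53. ]
scale_a_bar_top 0.68 [523.4 278.4  50. ]
scale_a_bar_top 0.59 [513.9 157.5  53.2]
bowl 0.81 [707.6 212.2  57.6]
bowl 0.59 [515.3 157.3  53.7]
jar 0.58 [ 661.6 -220.8   58.2]
shaker 0.94 [774.4 -63.7  -0.7]
shaker 0.89 [693.   30.1   1.4]
shaker 0.88 [694.5 -81.1   0.8]
shaker 0.67 [784.   31.3   1.2]
side [  484.5 -1054.1   696.4]
wrist [184.5 627.8 384.9]
0.75 [254.2 598.2 214.6] [ 0.3  1.5 -0.3]
```

View pics/scene0.png

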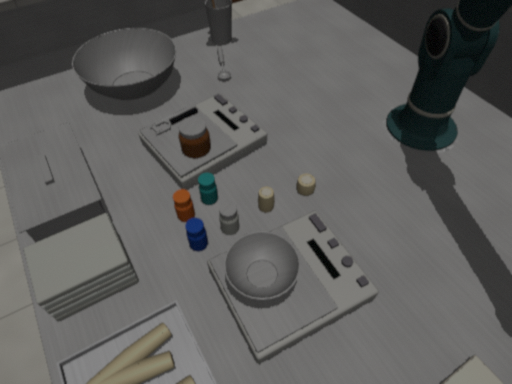

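View pics/side0.png

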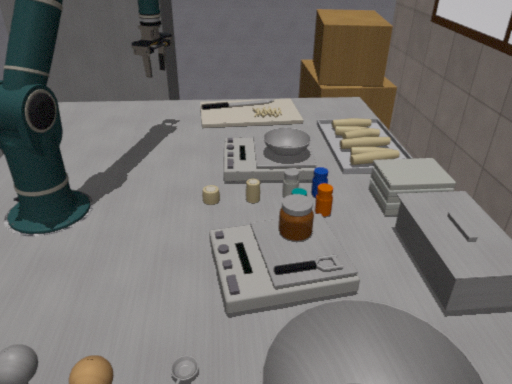

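View pics/wrist0.png

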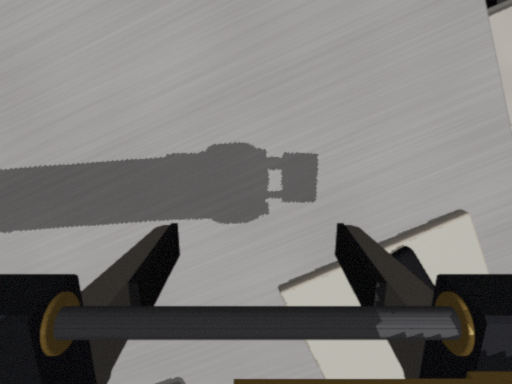

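The bowl's scale in the scene picture has its corner at (375,293) and the bowl at (262,265). Its keys run bar (318,222), square (333,243), round (347,261), square (363,281). The look-alikes are the jar scale's round and bar keys around (221–255, 100–128), and the two square keys next to the round one. I'll check with a crop, then measure from a closer wrist view.

Run:
```python
from h import *
from scipy.spatial.transform import Rotation as Ro
np.set_printoptions(precision=2,suppress=True)
im=cv2.imread('pics/scene0.png'); cv2.imwrite('pics/crop0.png',cv2.resize(im[195:310,270:390],None,fx=5,fy=5,interpolation=cv2.INTER_CUBIC))
print(Ro.from_rotvec(robot.observe()['tcp_rot']).as_matrix())
print(robot.observe()['tcp_rot'])
a=np.deg2rad(-6.1); sx=np.array([np.cos(a),np.sin(a),0]); sy=np.array([-np.sin(a),np.cos(a),0])
for s in (1,-1):
    Rm=np.c_[[0,0,-1],s*sy,s*sx]; rv=Ro.from_matrix(Rm).as_rotvec()
    for p in ([527,277,50],[514,157.5,50],[545,218,230]): 
        q=kin.ik(p,rv); print(s,p,q)
for n in ['root_tall','root_short']:
    for c in ['scene']:
        ci=viewer.camera_info(c)
        for d in viewer.pinpoint(n,c): print(n,round(d['confidence'],2),toW(d['at'],ci))
```

```text
[[ 0.    0.39  0.92]
 [ 0.    0.92 -0.39]
 [-1.    0.    0.  ]]
[ 0.32  1.55 -0.32]
1 [527, 277, 50] [-0.56  0.59  0.03  1.85 -0.02  0.7   0.94]
1 [514, 157.5, 50] [-0.45  0.51  0.12  2.   -0.1   0.64  1.19]
1 [545, 218, 230] [-0.53  0.34  0.12  1.75 -0.05  1.05  1.07]
-1 [527, 277, 50] [-0.97  0.65  0.58  1.88 -0.5   0.76 -1.79]
-1 [514, 157.5, 50] [-0.81  0.57  0.58  2.02 -0.48  0.69 -1.6 ]
-1 [545, 218, 230] [-0.96  0.39  0.68  1.78 -0.28  1.07 -1.86]
root_tall 0.94 [583.85  18.07  -1.7 ]
```

View pics/crop0.png

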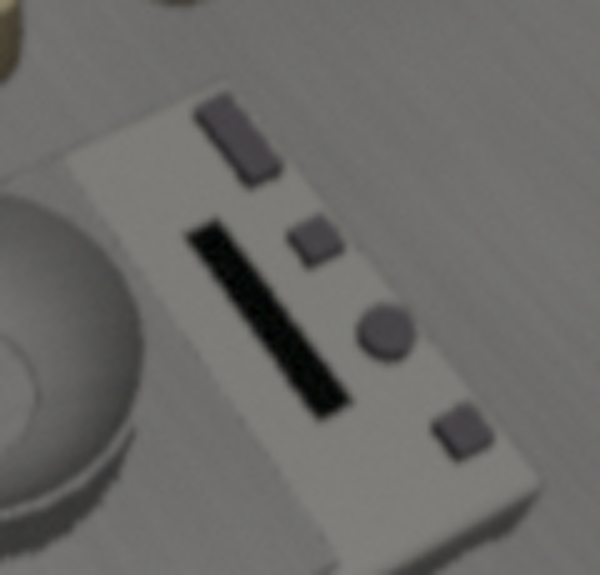

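The crop confirms it: bar, square, round, square, with the round key at (347.2,261.4) and the bar at (317.6,223) in full-picture pixels. Next I shut the fingers and move above for a wrist view.

Run:
```python
from h import *
from scipy.spatial.transform import Rotation as Ro
np.set_printoptions(precision=2,suppress=True)
a=np.deg2rad(-6.1); sx=np.array([np.cos(a),np.sin(a),0]); sy=np.array([-np.sin(a),np.cos(a),0])
rv=Ro.from_matrix(np.c_[[0,0,-1],sy,sx]).as_rotvec()
grip(0.0,10)
robot.movep([560,222,240],rv)
robot.hold(.3)
ci=viewer.camera_info('wrist'); im=viewer.read_camera('wrist'); save(im,'wrist1.png')
print(ci['R'],toW([0,0,0],ci),np.array(ci['camera_matrix']))
for n in ['scale_a','scale_a_round_top','scale_a_bar_top','bowl']:
    for d in viewer.pinpoint(n,'wrist'): print(n,round(d['confidence'],2),toW(d['at'],ci))
s=robot.observe();print(s['t'],s['tcp_pos'],s['contact_force'],s['grip_width'])
K=np.array(ci['camera_matrix'])
for p in ([526.7,276.7,56],[514,157.5,56]):
    c=K@(np.array(ci['R'])@p+ci['t']);print(c[:2]/c[2])
```

```text
[[ 0.11  0.99  0.  ]
 [ 0.96 -0.1   0.27]
 [ 0.27 -0.03 -0.96]] [484.43 230.43 410.41] [[314.27   0.   256.91]
 [  0.   314.27 192.26]
 [  0.     0.     1.  ]]
scale_a 0.88 [647.59 237.75   1.59]
scale_a_round_top 0.62 [522.54 280.17  57.01]
scale_a_round_top 0.54 [578.74  19.71   2.23]
scale_a_bar_top 0.79 [520.92 155.34  54.43]
4.5083 [559.99 222.03 239.99] [ 0.37 -0.35  0.17] 0.0053199968512619095
[301.8  139.02]
[194.57 139.01]
```

View pics/wrist1.png

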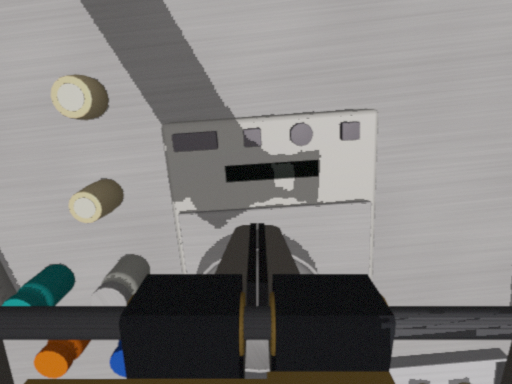

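The wrist view shows the round key at (301,134), the bar at (195,141) and the squares at (252,137) and (350,131). The root pieces are on the left at (72,97) and (90,205). I'll back-project the key tops at z=56 from both cameras.

Run:
```python
from h import *
np.set_printoptions(precision=1,suppress=True)
im=cv2.imread('pics/wrist1.png'); cv2.imwrite('pics/crop1.png',cv2.resize(im[105:165,160:385],None,fx=3.5,fy=3.5,interpolation=cv2.INTER_CUBIC))
def bp(u,v,ci,z):
    d=np.array(ci['R']).T@np.linalg.inv(ci['camera_matrix'])@[u,v,1]; c=toW([0,0,0],ci); return c+d*(z-c[2])/d[2]
def cent(img,u,v,r):
    g=cv2.GaussianBlur(cv2.cvtColor(img,cv2.COLOR_BGR2LAB)[:,:,0],(3,3),0)[v-r[1]:v+r[1]+1,u-r[0]:u+r[0]+1]
    t,m=cv2.threshold(g,0,255,cv2.THRESH_BINARY_INV+cv2.THRESH_OTSU)
    n,l,st,ce=cv2.connectedComponentsWithStats(m); i=1+np.argmax(st[1:,4]); return ce[i]+[u-r[0],v-r[1]],st[i]
ciw=viewer.camera_info('wrist'); cis=viewer.camera_info('scene')
sc=cv2.imread('pics/scene0.png')
loc=[('sq1',90),('round',35),('sq2',-20),('bar',-85)]
for lab,I,ci,px,r in (('wrist',im,ciw,[(350,131),(301,134),(252,137),(195,141)],[(13,13),(14,14),(11,11),(27,13)]),
                  ('scene',sc,cis,[(363,281),(347,261),(333,243),(318,223)],[(8,8)]*3+[(11,12)])):
    W=[]
    for (u,v),rr,(n,y) in zip(px,r,loc):
        c,st=cent(I,u,v,rr); w=bp(*c,ci,55); W.append(w[:2]); print(lab,n,c,st[2:],w)
    W=np.array(W); L=np.array([[-128,y] for _,y in loc],float)
    wc,lc=W.mean(0),L.mean(0); A=(L-lc); B=W-wc
    th=np.arctan2((A[:,0]*B[:,1]-A[:,1]*B[:,0]).sum(),(A*B).sum()); R=np.array([[np.cos(th),-np.sin(th)],[np.sin(th),np.cos(th)]])
    o=wc-R@lc; P=(R@L.T).T+o; print('yaw',np.rad2deg(th),'org',o,'\nfit',P,'\nres',W-P)
```

```text
wrist sq1 [349.  130.2] [ 21  20 389] [523.  329.2  55. ]
wrist round [300.2 133.6] [ 24  24 452] [521. 275.  55.]
wrist sq2 [250.4 138.2] [ 20  22 408] [520.1 219.2  55. ]
wrist bar [194.9 140.9] [ 47  21 839] [516.4 156.8  55. ]
yaw -2.09653777435094 org [647.8 235.4] 
fit [[523.2 330. ]
 [521.2 275. ]
 [519.2 220.1]
 [516.8 155.1]] 
res [[-0.2 -0.7]
 [-0.2 -0.1]
 [ 0.9 -0.9]
 [-0.4  1.7]]
scene sq1 [362.1 281.2] [13 12 99] [528.1 333.8  55. ]
scene round [346.8 261.2] [ 12  12 115] [526.  278.8  55. ]
scene sq2 [332.6 243.1] [12 11 88] [524.4 224.9  55. ]
scene bar [317.2 222.9] [ 18  19 180] [521.7 161.   55. ]
yaw -2.0705645212711103 org [652.8 240. ] 
fit [[528.1 334.6]
 [526.1 279.6]
 [524.1 224.7]
 [521.8 159.7]] 
res [[-0.1 -0.8]
 [-0.1 -0.8]
 [ 0.2  0.3]
 [-0.1  1.3]]
```

View pics/crop1.png

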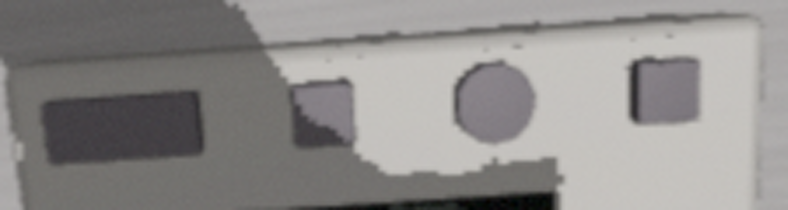

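Both cameras agree on a yaw of -2.1° and on the key spacing, but they differ by 5 mm in position. I'll use the mean, hover, and check it in pictures.

```bash
cat >> h.py <<'E'
from scipy.spatial.transform import Rotation as Ro
np.set_printoptions(precision=2,suppress=True)
a=np.deg2rad(-2.08); sx=np.array([np.cos(a),np.sin(a),0]); sy=np.array([-np.sin(a),np.cos(a),0])
rv=Ro.from_matrix(np.c_[[0,0,-1],sy,sx]).as_rotvec()
RD=np.array([523.6,277.3]); BAR=np.array([519.3,157.4])
def press(xy):
    f0=np.array(robot.observe()['contact_force'])[2]
    for z in [60,58,57,56,55,54,53,52,51.5,51,50.5,50,49.5]:
        robot.servo_line([*xy,z],feed=25); robot.hold(.06)
        s=robot.observe(); f=s['contact_force'][2]-f0
        print('%.1f tcp %.2f f %.2f t %.2f'%(z,s['tcp_pos'][2],f,s['t']))
        if f>4.7: break
    robot.hold(.25); print('held',robot.observe()['contact_force'])
E
python3 - <<'E'
from h import *
robot.movep([*RD,110],rv); robot.servo_line([*RD,72],feed=80); robot.hold(.2)
print(robot.observe()['t'],robot.observe()['tcp_pos'],robot.observe()['contact_force'])
s=viewer.read_camera('scene')[195:310,270:390]; w=viewer.read_camera('wrist'); d=viewer.read_camera('side')[115:195,200:330]
A=cv2.resize(s,(400,383),interpolation=2);B=cv2.resize(d,(400,246),interpolation=2)
save(np.hstack([A,cv2.copyMakeBorder(B,0,137,0,0,cv2.BORDER_CONSTANT)]),'hover.png'); save(w,'wh.png')
E
```

```text
5.9667 [523.89 277.53  72.44] [-0.48 -0.3   1.1 ]
```

View pics/hover.png

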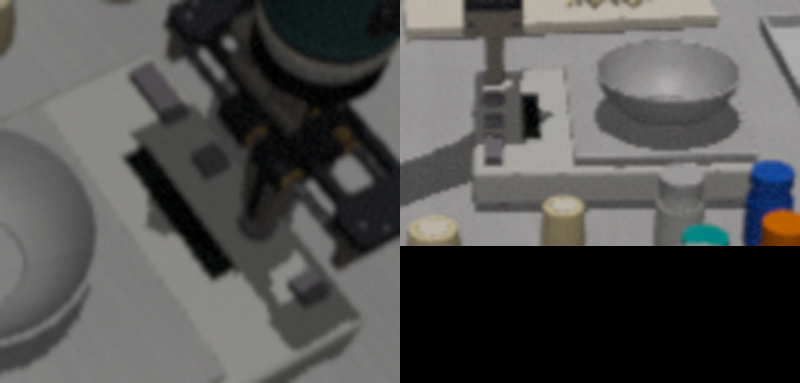

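View pics/wh.png

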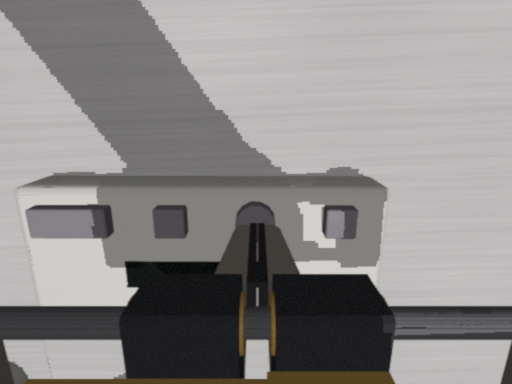

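The fingertips are centred over the round key. In the wrist view the key is at (255,218) and the finger seam at column 257, and in the side view both sit at column ~494 of the composite. I'll press the round key.

Run:
```python
from h import *
press(RD)
save(viewer.read_camera('side')[115:195,200:330],'p1.png')
robot.servo_line([*RD,75],feed=60); robot.hold(.3)
print(robot.observe()['t'],robot.observe()['contact_force'])
save(cv2.resize(viewer.read_camera('side')[115:195,200:330],None,fx=5,fy=5),'p2.png')
```

```text
60.0 tcp 60.04 f 0.43 t 6.81
58.0 tcp 57.98 f -0.22 t 7.12
57.0 tcp 56.98 f -0.22 t 7.42
56.0 tcp 56.16 f 0.77 t 7.73
55.0 tcp 55.10 f 1.79 t 8.04
54.0 tcp 54.13 f 3.02 t 8.35
53.0 tcp 53.10 f 3.77 t 8.66
52.0 tcp 52.09 f 2.27 t 8.97
51.5 tcp 51.60 f 3.67 t 9.28
51.0 tcp 51.08 f 4.19 t 9.58
50.5 tcp 50.57 f 4.34 t 9.89
50.0 tcp 50.07 f 5.05 t 10.20
held [1.68 1.06 5.44]
11.3667 [ 0.18  0.69 -0.15]
```

Contact came at z=56 and the key went to about 6 mm at ~5 N, in line with its spring. On to the bar key.

Run:
```python
from h import *
robot.servo_line([*RD,100],feed=100); robot.servo_line([*BAR,100],feed=100); robot.servo_line([*BAR,72],feed=80); robot.hold(.2)
print(robot.observe()['t'],robot.observe()['tcp_pos'])
w=viewer.read_camera('wrist'); d=cv2.resize(viewer.read_camera('side')[115:195,200:330],(624,384),interpolation=2)
save(cv2.resize(np.hstack([w,d]),(800,270)),'hb.png')
```

```text
13.8667 [519.65 157.49  72.41]
```

View pics/hb.png

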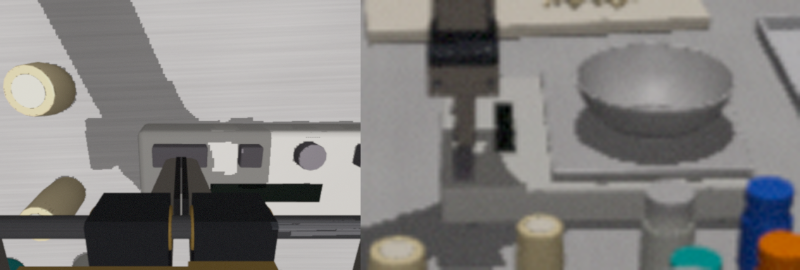

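View pics/p2.png

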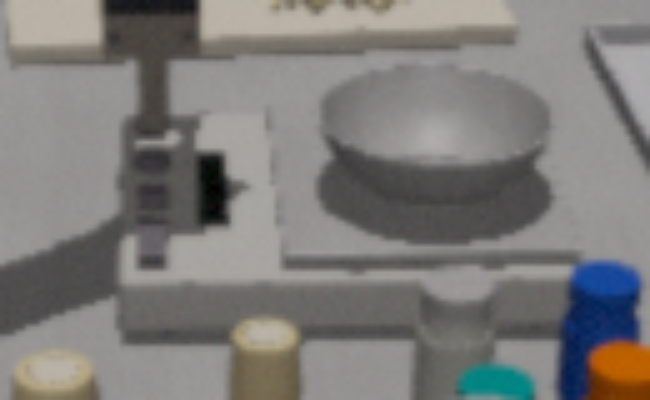

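The tips are over the bar key: it is at (180,154) and the seam at column 181 in the left picture, and they line up in the side view too. The round key at (312,155) is up again.

Run:
```python
from h import *
press(BAR)
robot.servo_line([*BAR,90],feed=60); robot.servo_line([*BAR,200],feed=120)
robot.movep([500,222,260],rv); robot.hold(.4)
print(robot.observe()['t'],robot.observe()['contact_force'])
for c in ['scene','side','wrist']: save(viewer.read_camera(c),c+'9.png')
a,b=cv2.imread('pics/side9.png'),cv2.imread('pics/wrist9.png')
cv2.imwrite('pics/end.png',cv2.resize(np.hstack([a,b]),(800,300)))
```

```text
60.0 tcp 60.02 f 0.51 t 14.66
58.0 tcp 58.03 f -0.02 t 14.97
57.0 tcp 57.00 f -0.16 t 15.28
56.0 tcp 56.12 f 1.82 t 15.58
55.0 tcp 55.10 f 1.91 t 15.89
54.0 tcp 54.09 f 2.06 t 16.20
53.0 tcp 53.08 f 3.33 t 16.51
52.0 tcp 52.09 f 4.35 t 16.82
51.5 tcp 51.58 f 4.06 t 17.12
51.0 tcp 51.07 f 4.73 t 17.43
held [1.05 0.14 4.05]
20.4 [-0.13  0.02  0.33]
```

View pics/end.png

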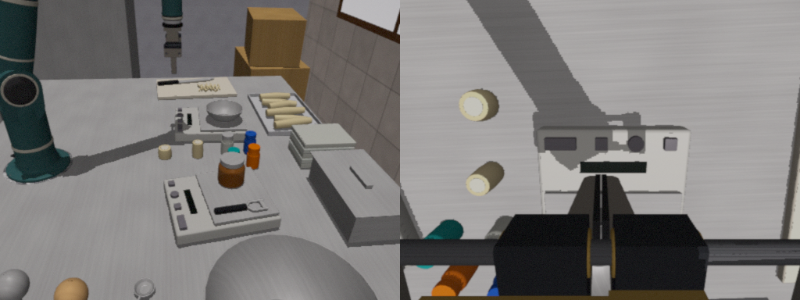

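The bar key went to about 5 mm (registers from 4), and after withdrawing every key looks up and nothing has moved. I'll hand the job in.

Run:
```python
from h import *
a,b=cv2.imread('pics/side0.png'),cv2.imread('pics/side9.png')
d=cv2.absdiff(a,b).max(2)
for n,(u0,u1,v0,v1) in dict(bowl=(262,312,128,160),jar=(278,316,195,240),peeler=(272,342,255,278),shaker=(282,300,168,196),roots=(200,262,178,205)).items(): print(n,(d[v0:v1,u0:u1]>40).sum())
robot.job_done()
```

```text
bowl 0
jar 0
peeler 0
shaker 0
roots 217
the job is handed in; nothing more can be done
```

Run:
```python
import cv2,numpy as np
a,b=[cv2.resize(cv2.imread(f'pics/side{i}.png')[165:220,185:280],None,fx=4,fy=4) for i in (0,9)]
cv2.imwrite('pics/rc.png',np.hstack([a,b]))
```

```text
(no output)
```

View pics/rc.png

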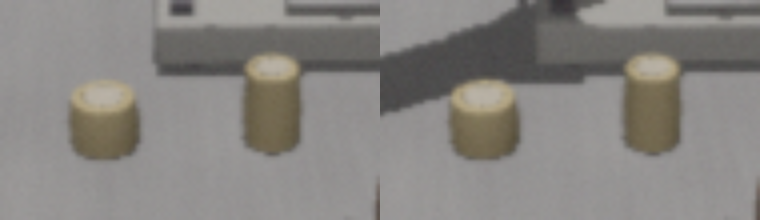

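I zeroed the bowl's scale with the shut fingertips and handed the job in at about 20 s of the 42 s allowed. `job_done` gives no verdict.

- **Round key:** it was pressed about 6 mm at about 5 N, then let up. It was up again in the picture before I went to the bar.
- **Bar key:** it was pressed about 5 mm at 4–4.7 N, past the 4 mm at which it registers, then let up. I then withdrew to z = 260 mm.
- **Last checks:** the keys I could see were up, and the wrist force was back to about 0.3 N. The side-camera pictures before and after show no change at the bowl, jar, peeler or shaker.
- **Disagreements:** the scene and wrist cameras differed by about 5 mm on the key positions. I used their mean and confirmed it in hover pictures. The before/after difference flagged the area around the root pieces. A close crop, viewed after handing in, showed this was only the arm's shadow and the roots stand where they were.

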